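# Unload a moulded seal ring from a clamshell fixture

### The job

Take the red grip on the clamshell fixture and swing its lid up and over, past vertical, until it stays open by itself. Then lift the orange seal ring off its spigot and set it down gently, flat in the middle of the blue tray (not the white one); leave the lid open.

Things in the scene. Friction and masses are not known exactly. Their poses are not given: they have to be found in the camera images.
- lid_grip (a point): Centre of the lid's red grip: a round bar, 20 mm diameter, 24 mm long, pinched on its ends (fingers close along the point's y); it can turn between the fingers, so the tool may stay vertical. 28 mm out from the lid's front wall on a 12 mm wide neck, 40 mm above the worktop when shut. The point turns with the lid; shut (as it starts), z is up, x points level to the hinge, on the side away from the robot.
- lid (a joint): Lid angle, rad: 0 shut, 1.57 a quarter turn up, 2.0 at its stop, leaning back. Hinge line along the grip's y, 147 mm along the grip's x and 16 mm below it (-z). Lid: grey shell 110x110x46 mm with clear window, 0.2 kg. Damped, nearly free hinge: let go below about 1.2 it falls shut, above about 1.4 it sinks onto the stop and stays. The bolted base plate (top 12 mm up) has no side walls.
- seal_ring: Rigid orange ring, 56 mm outside, 32 mm inside, 28 mm high, about 0.09 kg; origin at the centre of its underside. It sits under the lid, 83 mm from the grip towards the hinge, underside 20 mm above the worktop on a 54 mm shoulder, over a 27 mm spigot that rises 8 mm into it. Grasp across its outside from above, fingers closing parallel to the hinge.
- blue_tray: Round blue tray, fixed, 140 mm across, rim 8 mm high, floor 3 mm above the worktop and about 130 mm across; origin at the centre of its underside. A white tray of the same shape stands on the other side of the fixture; which is on which side varies.

How it is judged:
By the outcome, as a careful person would: the job done as asked, in the order asked, and still so for the second after the job is handed in, with the robot touching nothing.
It also fails if it takes over 53 s, if anything falls off the work surface, if the arm or the gripper's body presses on something with over 40 N, if the wrist force passes 120 N, or if a joint passes its speed limit or range.

### The arm

A 6-joint arm with a two-finger parallel gripper is mounted at the origin on a cart in front of the work surface, level with it; the furniture and walls round the work are solid. World frame = base frame: x ahead of the robot, y to its left, z up, the work surface at z = 0. Lengths are in mm, angles in degrees, forces in N, time in s.
With the tool pointing down it reaches from about 425 to 950 mm from the base axis. Payload 14.7 kg.
Tool frame: the origin (TCP) lies at the very end of the fingers, on their centre line; the grasp point (between the pads) lies 19 mm behind it; z points along the fingers, y is the line along which they close (so a half turn about z gives the same grasp; the last joint's range is limited). The gripper opens to 85 mm and grips with 20 to 120 N. Pads are 22 mm wide; open, the fingers measure 114 mm over their backs; the gripper's body (76 mm by 85 mm) begins 54 mm behind the grasp point. The pads swing forward as they close: fully open they stand 13 mm farther back than shut.
Start: joints at [70.554, 27.513, 91.461, -0, 61.026, -2.67], TCP at [187.588, 622.337, 231.297] pointing down, gripper open.
Joint ranges: [-157.49, 157.49], [-46.99, 117.5], [13.45, 153.17], [-89.5, 269.5], [5.16, 153.95], [-167.48, 167.48]. Speed limits (degrees/s): [108.29, 108.29, 136.94, 172.46, 172.46, 172.46].

### API

Orientations are given as [roll, pitch, yaw] about the fixed x, y, z axes, in that order (R = Rz(yaw) Ry(pitch) Rx(roll)).
In Python, from bench import * gives the robot as it stands. The module is installed in compiled form; this text tells all that it offers.
- The arm moves only by the tool drive_tool, never from a script. Its argument "targets" is a list of rows, each an object with "claw": the opening, from 0 (shut) to 1 (fully open); "xyz": the shift along the world's x, y, z in m, a list of three; "rotation": the turn, a rotation vector about the world's x, y, z in rad, a list of three. In form: [{"claw": claw, "xyz": [x, y, z], "rotation": [wx, wy, wz]}, ...]. A call has 1 to 10 rows; each row is the pose to reach, as a shift and turn from the pose commanded when the call began; what a row does not reach only later rows make up. A row lasts 1/8 s, in which the tool goes at most 62.5 mm and 10.7 degrees, less where a joint would pass 70% of its speed; a pose out of reach is approached as far as the arm can. A call with a gripper value outside its range is refused whole. The fingers move at their own pace and stop on an object; "force" is the grip in N (left out, the last holds). Time passes only in rows, so rows that repeat a pose let the fingers close. It gives the time, the measured TCP pose, the force, the opening and the grip force at its end, in the units of the state.
- get_obs(): the state, without advancing time (a new reading comes with each control period).
- snapshot(name): name is "side" or "top" or "wrist"; returns (picture, depth): 400x640x3 uint8, blue, green, red; 400x640 float32, mm along the optical axis (not along the pixel's ray), 0 where there is no reading.
- camera_info(name): a dict with "K" (3x3 intrinsics, pixels), "rvec" (rotation vector, rad) and "tvec" (3), from world to camera coordinates, as OpenCV has them; the wrist camera has in their place "hand_eye" (4x4, takes a point from camera to tool coordinates, whose origin is the TCP and whose axes are the flange's). Camera axes: x right, y down, z forward; pixel columns grow to the right and rows downward; lengths in mm; the calibration is good to about 2 mm. The wrist camera is an equidistant fisheye: a pixel r from the principal point sees the ray r / f radians off the axis. A picture is of the moment at which its call begins: read the wrist's pose just before it. camera_info takes no time and is no camera call.
- job_done(): hands the job in; it is judged then, once.
The state is a dict: "clock": time; "joint_positions": joint angles; "joint_vel": joint speeds; "joint_torque": joint torques, N m; "tool_pos": TCP position; "tool_rot": TCP orientation; "contact_force": force on the tool from outside, world axes, zero at the start; "ft_torque": the same for the moment, N m; "width": finger opening in mm; "finger_force": force on a finger pad.
Only numpy, scipy, OpenCV 4.12 (cv2) and the standard library are available. Lean on these libraries where they do the work, as an engineer would, in place of code of your own. Each camera call takes 0.05 s, during which the arm holds its last target. There are 200 camera calls.

## Working session

There is one attempt and no reset: what is moved stays moved. The work goes in short steps, Python scripts to look and compute and a tool call to move; the robot and the scene stay as the last step left them, time stands still between calls to the robot, and variables do not carry over. Pictures are saved under pics/ and viewed, at most 10 in all, crops included, and the job is handed in when it is done.

Besides the shell and the picture viewer there is one more tool, called after ">>>" as name([rows], argument=value, ...), one row to a line, values as JSON. drive_tool: Moves the arm, as the interface text tells. Its arguments: {"type":"object","properties":{"targets":{"type":"array","items":{"type":"object","properties":{"claw":{"type":"number"},"xyz":{"type":"array","items":{"type":"number"}},"rotation":{"type":"array","items":{"type":"number"}}}}},"force":{"type":"number"}},"required":["targets"]}

```bash
mkdir -p pics; cat > h.py <<'E'
from bench import *
import numpy as np, cv2
def cloud(name):
    img,d=snapshot(name); c=camera_info(name); K=np.array(c["K"]); R,_=cv2.Rodrigues(np.array(c["rvec"],float)); t=np.array(c["tvec"],float).ravel()
    v,u=np.mgrid[0:400,0:640]; 
    P=np.stack([(u-K[0,2])/K[0,0]*d,(v-K[1,2])/K[1,1]*d,d],-1)
    W=(P-t)@R; W[d==0]=np.nan
    return img,d,W
E
python3 - <<'E'
from h import *
ims=[]
for n in ("top","side"):
    img,d,W=cloud(n); np.savez(f"/tmp/{n}.npz",img=img,W=W); ims.append(img)
    hsv=cv2.cvtColor(img,cv2.COLOR_BGR2HSV)
    for c,lo,hi in (("red",0,6),("red2",172,180),("orange",7,20),("blue",100,130)):
        m=(hsv[...,0]>=lo)&(hsv[...,0]<=hi)&(hsv[...,1]>130)&(hsv[...,2]>60)
        k,l,s,ce=cv2.connectedComponentsWithStats(m.astype(np.uint8))
        for i in range(1,k):
            if s[i,4]>40:
                w=W[l==i]; print(n,c,s[i],ce[i].round(),np.nanmedian(w,0).round(),np.nanmin(w,0).round(),np.nanmax(w,0).round())
cv2.imwrite("pics/a.png",cv2.resize(np.vstack(ims),(480,600)))
cv2.imwrite("pics/top.png",ims[0]);cv2.imwrite("pics/side.png",ims[1])
o=get_obs(); print(o["clock"],o["tool_pos"],o["tool_rot"],o["width"])
E
```

```text
top red [553  99  18   8  56] [562. 102.] [ 715. -468.  222.] [ 705. -648.   -3.] [ 819. -456.  230.]
top red [129 143  29  11 168] [144. 149.] [643. 378.  43.] [634. 351.  37.] [657. 412.  50.]
top red [294 228  11  18 139] [299. 238.] [450.  23.  48.] [437.  11.  -1.] [474.  34.  53.]
top orange [449 137  17  20  62] [460. 144.] [ 691. -361.   15.] [ 659. -368.    3.] [ 704. -333.   23.]
top blue [ 162  192   62   60 2934] [193. 222.] [485. 271.   3.] [417. 201.  -4.] [555. 342.  12.]
top blue [129 226  13  20 134] [135. 235.] [449. 397.  11.] [428. 386.  -2.] [471. 411.  16.]
side red [293 120  13  12  82] [298. 126.] [641. 385.  41.] [629. 359.  34.] [654. 417.  48.]
side red [276 208  16  11 114] [283. 212.] [448.  20.  45.] [435.  10.  -2.] [473.  87.  52.]
side orange [620   0  16   6  48] [629.   2.] [ 870. -364.  626.] [ 865. -372.  623.] [ 873. -354.  630.]
side blue [598   2  42  19 220] [626.  12.] [ 872. -372.  612.] [ 856. -386.  605.] [ 878. -329.  621.]
side blue [242  14  15  16 179] [249.  21.] [ 749. 1260.   56.] [687. 955.  20.] [ 795. 1318.  195.]
side blue [610 108  30  15  96] [624. 115.] [ 788. -477.  526.] [ 783. -501.  513.] [ 792. -462.  528.]
side blue [235 144  14   6  70] [241. 146.] [449. 396.   7.] [428. 385.  -6.] [475. 434.  16.]
side blue [ 242  152   47   31 1149] [265. 167.] [485. 274.   2.] [414. 198.  -7.] [561. 360.  11.]
0.1 [187.46423677 621.98838338 230.75310212] [-1.79937334e+02 -3.18210660e-03  1.63222598e+02] 85.74804371302923
```

View pics/top.png

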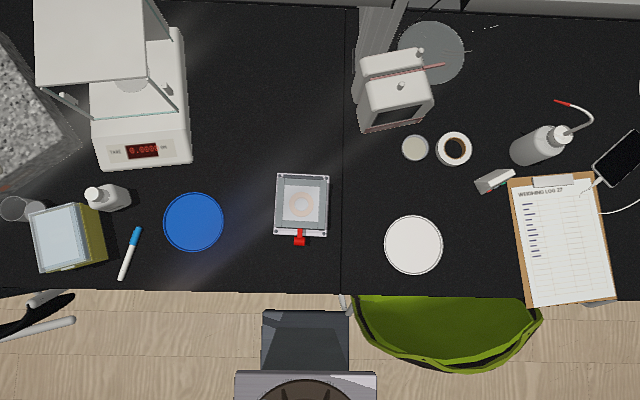

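View pics/side.png

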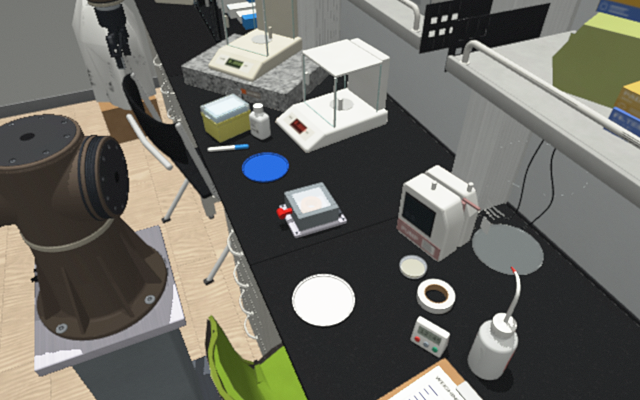

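The top view shows the fixture around (301,205) with its red grip at (299,238). The blue tray is at (193,222) and the white one at (413,244). In the side view the grip is at (283,212). Next I'll get the fixture's yaw and refine the grip and tray centres.

```bash
python3 - <<'E'
from h import *
for n in ("top","side"):
    z=np.load(f"/tmp/{n}.npz"); img,W=z["img"],z["W"]
    hsv=cv2.cvtColor(img,cv2.COLOR_BGR2HSV)
    near=(abs(W[...,0]-530)<130)&(abs(W[...,1]-20)<110)
    for nm,lo,hi in (("plate",7,18),("shell",48,75),("all",7,90)):
        m=near&(W[...,2]>lo)&(W[...,2]<hi)
        if m.sum()<5: continue
        w=W[m]; red=(hsv[m][:,1]>130); w=w[~red]
        r=cv2.minAreaRect(w[:,:2].astype(np.float32)); print(n,nm,len(w),np.median(w[:,2]).round(1),np.round(r[0],1),np.round(r[1],1),round(r[2],2))
    m=near&((hsv[...,0]<7)|(hsv[...,0]>172))&(hsv[...,1]>130)&(W[...,2]>20)
    w=W[m]; print(n,"grip",len(w),np.percentile(w,[3,50,97],axis=0).round(1).tolist())
    r=cv2.minAreaRect(w[:,:2].astype(np.float32)); print(np.round(r[0],1),np.round(r[1],1),r[2])
    m=(hsv[...,0]>=100)&(hsv[...,0]<=130)&(hsv[...,1]>130)&(abs(W[...,0]-485)<85)&(abs(W[...,1]-271)<85)
    c,r=cv2.minEnclosingCircle(W[m][:,:2].astype(np.float32)); print("tray",np.round(c,1),r, W[m][:,:2].mean(0).round(1))
    # pixel ellipse ray-plane
    cam=camera_info(n);K=np.array(cam["K"]);R,_=cv2.Rodrigues(np.array(cam["rvec"],float));t=np.array(cam["tvec"],float).ravel()
    def ray(u,v,h):
        d=R.T@np.linalg.inv(K)@[u,v,1]; C=-R.T@t; return (C+d*(h-C[2])/d[2]).round(1)
    cs,_=cv2.findContours(m.astype(np.uint8),0,1); e=cv2.fitEllipse(max(cs,key=len)); print("ell",e,ray(*e[0],6))
    mm=((hsv[...,0]<7)|(hsv[...,0]>172))&(hsv[...,1]>130)&near; print("gripray",ray(*np.argwhere(mm).mean(0)[::-1],46))
    print("cam",(-R.T@t).round())
    x0,y0=(250,150) if n=="top" else (250,160)
    cv2.imwrite(f"/tmp/c_{n}.png",cv2.resize(img[y0:y0+100,x0:x0+130],None,fx=6,fy=6,interpolation=2)[:300 if 0 else 600])
a=cv2.imread("/tmp/c_top.png");b=cv2.imread("/tmp/c_side.png")
cv2.imwrite("pics/crop.png",a)
E
```

```text
top plate 597 11.8 [532.4  21.5] [124.1 146.3] 88.64
top shell 2458 59.6 [523.6  21.6] [110.1 121.3] 88.79
top all 3230 59.0 [520.9  21.8] [124.1 169.2] 88.64
top grip 137 [[436.9, 11.8, 41.5], [450.0, 22.8, 47.5], [474.1, 33.7, 51.8]]
[455.7  23. ] [37.7 22.2] 1.6262413263320923
tray [485.6 271.3] 72.1344985961914 [485.  270.5]
ell ((192.93313598632812, 221.55397033691406), (58.90488052368164, 61.572418212890625), 59.3095703125) [484.7 269.7   6. ]
gripray [451.9  22.4  46. ]
cam [432.   9. 885.]
side plate 421 10.8 [529.6  18.4] [124.3 144.7] 87.77
side shell 1313 57.8 [527.3  20.7] [115.1 111.5] 88.5
side all 2185 56.0 [521.9  18.6] [123.6 161.1] 87.31
side grip 115 [[436.0, 10.6, 31.8], [447.5, 19.1, 44.5], [472.6, 34.4, 50.2]]
[455.3  25.6] [44.9 29.6] 14.465465545654297
tray [486.6 277.6] 80.3024673461914 [485.2 273.3]
ell ((264.9454650878906, 166.91929626464844), (29.801122665405273, 47.07659912109375), 84.8126449584961) [483.5 267.3   6. ]
gripray [449.8  18.   46. ]
cam [ 188. -810.  859.]
```

View pics/crop.png

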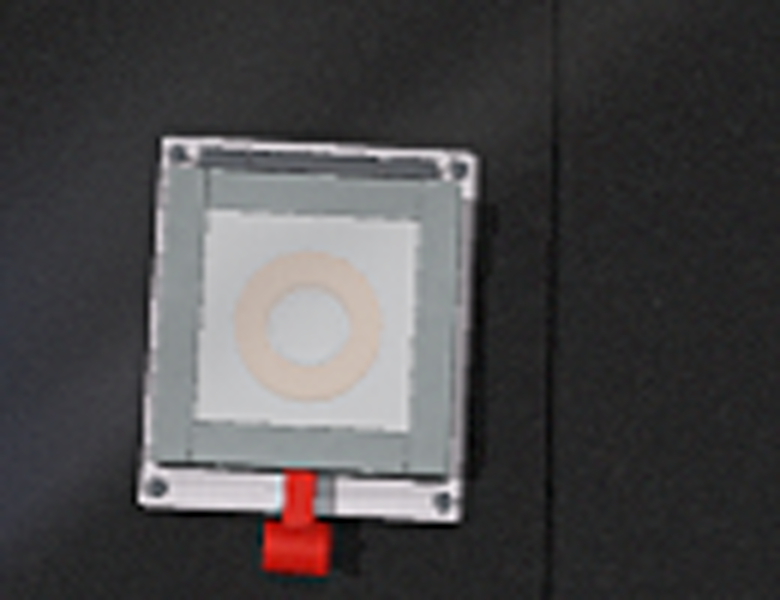

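The crop shows the lid skewed about 3° in the image (−1.4° in world), with the grip at (297,548), the ring at (308,326), and the hinge edge near (320,157).

My estimates:
- **Grip:** (447, 23, 40), yaw −1.4°
- **Ring:** (530, 21)
- **Hinge:** x≈594, z=24
- **Tray:** (485, 270)

I'm moving above the grip.

>>> drive_tool([
  {"claw":1,"xyz":[0.2,-0.24,0],"rotation":[0,0,0.27]},
  {"claw":1,"xyz":[0.2,-0.24,0],"rotation":[0,0,0.27]},
  {"claw":1,"xyz":[0.2,-0.24,0],"rotation":[0,0,0.27]},
  {"claw":1,"xyz":[0.2,-0.24,0],"rotation":[0,0,0.27]},
  {"claw":1,"xyz":[0.2,-0.24,0],"rotation":[0,0,0.27]},
  {"claw":1,"xyz":[0.26,-0.6,-0.06],"rotation":[0,0,0.27]},
  {"claw":1,"xyz":[0.26,-0.6,-0.06],"rotation":[0,0,0.27]},
  {"claw":1,"xyz":[0.26,-0.6,-0.06],"rotation":[0,0,0.27]},
  {"claw":1,"xyz":[0.26,-0.6,-0.06],"rotation":[0,0,0.27]},
  {"claw":1,"xyz":[0.26,-0.6,-0.06],"rotation":[0,0,0.27]},
], force=40)

```text
clock: 1.35
tool_pos: [437.8, 78.3, 180.6]
tool_rot: [180.0, 0.0, 178.7]
contact_force: [0.8, 0.0, -0.8]
width: 85.3
finger_force: 0.0
```

>>> drive_tool([
  {"claw":1,"xyz":[0.005,-0.04,-0.01],"rotation":[0,0,0]},
  {"claw":1,"xyz":[0.005,-0.04,-0.01],"rotation":[0,0,0]},
  {"claw":1,"xyz":[0.005,-0.04,-0.01],"rotation":[0,0,0]},
])

```text
clock: 1.72
tool_pos: [442.6, 40.3, 170.8]
tool_rot: [180.0, -0.0, 178.6]
contact_force: [-0.2, 1.1, -0.3]
width: 85.4
finger_force: 0.0
```

```bash
cat >> h.py <<'E'
from scipy.spatial.transform import Rotation as Ro
def wcloud():
    o=get_obs(); img,d=snapshot("wrist"); c=camera_info("wrist"); K=np.array(c["K"]); H=np.array(c["hand_eye"])
    v,u=np.mgrid[0:400,0:640]; a=(u-K[0,2])/K[0,0]; b=(v-K[1,2])/K[1,1]; r=np.hypot(a,b)+1e-9; s=np.tan(np.minimum(r,1.5))/r
    P=np.stack([a*s*d,b*s*d,d],-1); P=P@H[:3,:3].T+H[:3,3]
    R=Ro.from_euler("xyz",o["tool_rot"],degrees=True).as_matrix(); W=P@R.T+np.array(o["tool_pos"]); W[d==0]=np.nan
    return o,img,d,W,H
E
python3 - <<'E'
from h import *
o,img,d,W,H=wcloud(); print(o["clock"],o["tool_pos"].round(1),o["tool_rot"].round(2)); print(H.round(2))
cv2.imwrite("pics/w1.png",img)
hsv=cv2.cvtColor(img,cv2.COLOR_BGR2HSV)
near=(abs(W[...,0]-530)<130)&(abs(W[...,1]-20)<110)
m=near&((hsv[...,0]<7)|(hsv[...,0]>172))&(hsv[...,1]>130)&(W[...,2]>20)
w=W[m]; print("grip",len(w),np.percentile(w,[2,50,98],axis=0).round(1).tolist())
b=w[(w[:,2]>46)];print("top",len(b),b.mean(0), np.percentile(b,[2,98],axis=0).round(1).tolist())
s=near&(W[...,2]>50)&(W[...,2]<65)&~m; r=cv2.minAreaRect(W[s][:,:2].astype(np.float32)); print(r)
E
```

```text
1.725 [442.6  40.3 170.8] [ 1.7999e+02 -2.0000e-02  1.7865e+02]
[[   0.     -0.96   -0.29   74.28]
 [   1.      0.      0.     -0.52]
 [  -0.     -0.29    0.96 -141.65]
 [   0.      0.      0.      1.  ]]
grip 810 [[436.4, 12.8, 40.5], [447.8, 23.7, 45.9], [473.3, 35.2, 49.7]]
top 394 [446.17218951  23.98659844  48.53844001] [[439.3, 12.6, 46.1], [463.0, 35.3, 49.9]]
((528.5723876953125, 21.833904266357422), (110.68604278564453, 110.79931640625), 88.55752563476562)
```

View pics/w1.png

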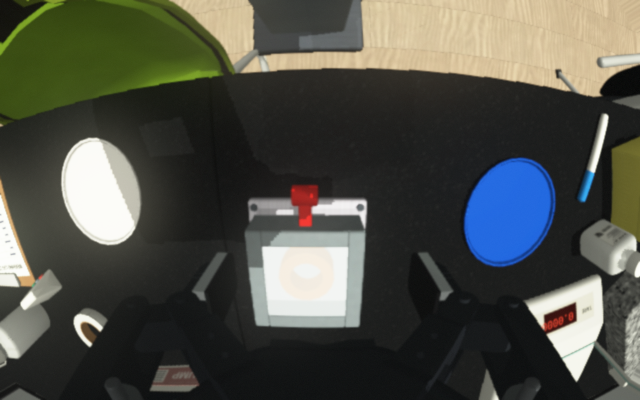

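The wrist view shows the red grip at (304,195), the lid square with the ring at (306,270), and the blue tray at (510,212). The lid centre of (528.6, 21.8) puts the grip at (446, 24) and the ring at (529, 22), which agrees with the first estimate. I'll descend and close.

>>> drive_tool([
  {"claw":1,"xyz":[0.0034,-0.0163,-0.05],"rotation":[0,0,0]},
  {"claw":1,"xyz":[0.0034,-0.0163,-0.1],"rotation":[0,0,0]},
  {"claw":1,"xyz":[0.0034,-0.0163,-0.13],"rotation":[0,0,0]},
  {"claw":0.6,"xyz":[0.0034,-0.0163,-0.148],"rotation":[0,0,0]},
  {"claw":0.4,"xyz":[0.0034,-0.0163,-0.148],"rotation":[0,0,0]},
  {"claw":0.2,"xyz":[0.0034,-0.0163,-0.148],"rotation":[0,0,0]},
  {"claw":0,"xyz":[0.0034,-0.0163,-0.148],"rotation":[0,0,0]},
  {"claw":0,"xyz":[0.0034,-0.0163,-0.148],"rotation":[0,0,0]},
  {"claw":0,"xyz":[0.0034,-0.0163,-0.148],"rotation":[0,0,0]},
  {"claw":0,"xyz":[0.0034,-0.0163,-0.148],"rotation":[0,0,0]},
], force=40)

```text
clock: 3.02
tool_pos: [446.7, 24.0, 23.8]
tool_rot: [180.0, 0.1, 178.7]
contact_force: [-0.8, 3.8, 9.5]
width: 23.0
finger_force: 43.4
```

```bash
python3 - <<'E'
import numpy as np
r=np.hypot(147,16);p=np.arctan2(16,147);y=np.radians(-1.44)
for t in np.arange(5,112,5):
    a=np.radians(t)+p; dx=147-r*np.cos(a); dz=r*np.sin(a)-16
    print(t,(np.array([dx*np.cos(y),dx*np.sin(y),dz])/1000).round(4).tolist())
E
```

```text
5 [0.002, -0.0, 0.0128]
10 [0.005, -0.0001, 0.0253]
15 [0.0091, -0.0002, 0.0375]
20 [0.0143, -0.0004, 0.0493]
25 [0.0205, -0.0005, 0.0606]
30 [0.0277, -0.0007, 0.0714]
35 [0.0358, -0.0009, 0.0814]
40 [0.0447, -0.0011, 0.0907]
45 [0.0544, -0.0014, 0.0993]
50 [0.0647, -0.0016, 0.1069]
55 [0.0758, -0.0019, 0.1136]
60 [0.0873, -0.0022, 0.1193]
65 [0.0993, -0.0025, 0.124]
70 [0.1117, -0.0028, 0.1276]
75 [0.1244, -0.0031, 0.1301]
80 [0.1372, -0.0034, 0.1315]
85 [0.1501, -0.0038, 0.1318]
90 [0.1629, -0.0041, 0.131]
95 [0.1757, -0.0044, 0.129]
100 [0.1882, -0.0047, 0.126]
105 [0.2004, -0.005, 0.1218]
110 [0.2122, -0.0053, 0.1167]
```

Gripped at 23 mm. Now I'll swing along the arc.

>>> drive_tool([
  {"claw":0,"xyz":[0.002,0,0.0128],"rotation":[0,0,0]},
  {"claw":0,"xyz":[0.005,-0.0001,0.0253],"rotation":[0,0,0]},
  {"claw":0,"xyz":[0.0091,-0.0002,0.0375],"rotation":[0,0,0]},
  {"claw":0,"xyz":[0.0143,-0.0004,0.0493],"rotation":[0,0,0]},
  {"claw":0,"xyz":[0.0205,-0.0005,0.0606],"rotation":[0,0,0]},
  {"claw":0,"xyz":[0.0277,-0.0007,0.0714],"rotation":[0,0,0]},
  {"claw":0,"xyz":[0.0358,-0.0009,0.0814],"rotation":[0,0,0]},
  {"claw":0,"xyz":[0.0447,-0.0011,0.0907],"rotation":[0,0,0]},
  {"claw":0,"xyz":[0.0544,-0.0014,0.0993],"rotation":[0,0,0]},
  {"claw":0,"xyz":[0.0544,-0.0014,0.0993],"rotation":[0,0,0]},
], force=40)

```text
clock: 4.28
tool_pos: [501.0, 22.7, 123.4]
tool_rot: [180.0, 0.0, 178.7]
contact_force: [-0.9, 6.1, -2.1]
width: 22.9
finger_force: 40.3
```

>>> drive_tool([
  {"claw":0,"xyz":[0.0103,-0.0002,0.0076],"rotation":[0,0,0]},
  {"claw":0,"xyz":[0.0214,-0.0005,0.0143],"rotation":[0,0,0]},
  {"claw":0,"xyz":[0.0329,-0.0008,0.02],"rotation":[0,0,0]},
  {"claw":0,"xyz":[0.0449,-0.0011,0.0247],"rotation":[0,0,0]},
  {"claw":0,"xyz":[0.0573,-0.0014,0.0283],"rotation":[0,0,0]},
  {"claw":0,"xyz":[0.07,-0.0017,0.0308],"rotation":[0,0,0]},
  {"claw":0,"xyz":[0.0828,-0.002,0.0322],"rotation":[0,0,0]},
  {"claw":0,"xyz":[0.0957,-0.0024,0.0325],"rotation":[0,0,0]},
  {"claw":0,"xyz":[0.1085,-0.0027,0.0317],"rotation":[0,0,0]},
  {"claw":0,"xyz":[0.1213,-0.003,0.0297],"rotation":[0,0,0]},
], force=40)

```text
clock: 5.52
tool_pos: [622.1, 19.8, 152.9]
tool_rot: [180.0, -0.0, 178.7]
contact_force: [-1.5, 5.6, 2.6]
width: 23.3
finger_force: 40.7
```

>>> drive_tool([
  {"claw":0,"xyz":[0.0125,-0.0003,-0.003],"rotation":[0,0,0]},
  {"claw":0,"xyz":[0.0247,-0.0006,-0.0072],"rotation":[0,0,0]},
  {"claw":0,"xyz":[0.0247,-0.0006,-0.0072],"rotation":[0,0,0]},
  {"claw":0.5,"xyz":[0.0247,-0.0006,-0.0072],"rotation":[0,0,0]},
  {"claw":0.5,"xyz":[0.0247,-0.0006,-0.0072],"rotation":[0,0,0]},
  {"claw":0.5,"xyz":[0.0247,-0.0006,-0.0072],"rotation":[0,0,0]},
  {"claw":0.5,"xyz":[0.0247,-0.0006,0.02],"rotation":[0,0,0]},
  {"claw":0.5,"xyz":[0.0247,-0.0006,0.06],"rotation":[0,0,0]},
  {"claw":1,"xyz":[-0.03,-0.0006,0.09],"rotation":[0,0,0]},
  {"claw":1,"xyz":[-0.08,-0.0006,0.09],"rotation":[0,0,0]},
])

```text
clock: 6.78
tool_pos: [541.6, 18.7, 243.9]
tool_rot: [-180.0, 0.2, 178.7]
contact_force: [0.3, -0.4, -0.2]
width: 76.8
finger_force: 0.0
```

```bash
python3 - <<'E'
from h import *
def rp(tag,img,W):
    hsv=cv2.cvtColor(img,cv2.COLOR_BGR2HSV)
    n=(abs(W[...,0]-530)<60)&(abs(W[...,1]-22)<60)&(W[...,2]>15)&(W[...,2]<60)
    m=n&(hsv[...,0]>=5)&(hsv[...,0]<=22)&(hsv[...,1]>120)
    if m.sum()<20: print(tag,"no",m.sum()); return
    w=W[m]; t=w[w[:,2]>44]; print(tag,m.sum(),np.median(w,0).round(1),t.mean(0).round(1),cv2.minEnclosingCircle(t[:,:2].astype(np.float32)))
o,img,d,W,H=wcloud(); print(o["clock"],o["tool_pos"].round(1),o["tool_rot"].round(2),o["width"])
rp("wrist",img,W)
s,_,Ws=cloud("side"); rp("side",s,Ws)
cv2.imwrite("pics/s2.png",np.hstack([cv2.resize(s[80:280,180:440],None,fx=1.5,fy=1.5),cv2.resize(img,(400,300))]))
E
```

```text
6.775 [541.6  18.7 243.9] [-179.99    0.21  178.69] 76.78987046696332
wrist 1378 [529.3  21.5  46.9] [528.2  21.4  47. ] ((528.624755859375, 21.475311279296875), 27.579761505126953)
side 335 [526.6  10.9  42.4] [527.2  19.6  46.6] ((527.193115234375, 20.547880172729492), 29.016984939575195)
```

View pics/s2.png

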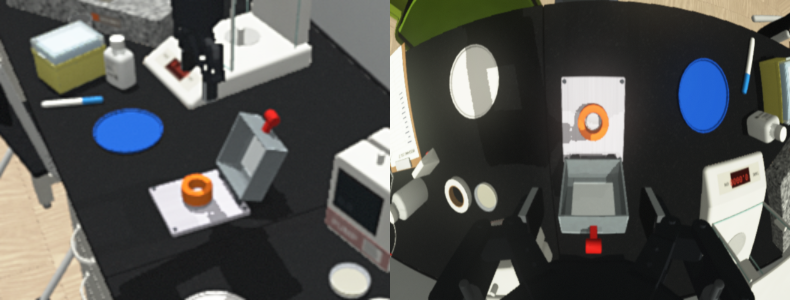

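The left half shows the lid leaning back open with its grip at (270,120), and the ring on its spigot at (197,190). The wrist view on the right puts the ring at (528.6, 21.5) with its top at z≈47, which matches. I'll descend and grasp.

>>> drive_tool([
  {"claw":1,"xyz":[-0.0126,0.003,-0.02],"rotation":[0,0,0]},
  {"claw":1,"xyz":[-0.0126,0.003,-0.08],"rotation":[0,0,0]},
  {"claw":1,"xyz":[-0.0126,0.003,-0.14],"rotation":[0,0,0]},
  {"claw":1,"xyz":[-0.0126,0.003,-0.18],"rotation":[0,0,0]},
  {"claw":1,"xyz":[-0.0126,0.003,-0.205],"rotation":[0,0,0]},
  {"claw":1,"xyz":[-0.0126,0.003,-0.22],"rotation":[0,0,0]},
  {"claw":0.75,"xyz":[-0.0126,0.003,-0.22],"rotation":[0,0,0]},
  {"claw":0.5,"xyz":[-0.0126,0.003,-0.22],"rotation":[0,0,0]},
  {"claw":0.4,"xyz":[-0.0126,0.003,-0.22],"rotation":[0,0,0]},
  {"claw":0.4,"xyz":[-0.0126,0.003,-0.22],"rotation":[0,0,0]},
], force=30)

```text
clock: 8.12
tool_pos: [530.0, 21.8, 22.9]
tool_rot: [-180.0, 0.1, 178.7]
contact_force: [-0.5, 0.2, 9.9]
width: 55.5
finger_force: 32.6
```

>>> drive_tool([
  {"claw":0.3,"xyz":[0,0,0.003],"rotation":[0,0,0]},
  {"claw":0.3,"xyz":[0,0,0.008],"rotation":[0,0,0]},
  {"claw":0.3,"xyz":[0,0,0.016],"rotation":[0,0,0]},
  {"claw":0.3,"xyz":[0,0,0.03],"rotation":[0,0,0]},
  {"claw":0.3,"xyz":[0,0,0.055],"rotation":[0,0,0]},
  {"claw":0.3,"xyz":[0,0,0.08],"rotation":[0,0,0]},
  {"claw":0.3,"xyz":[0,0,0.08],"rotation":[0,0,0]},
  {"claw":0.3,"xyz":[0,0,0.08],"rotation":[0,0,0]},
], force=40)

```text
clock: 9.12
tool_pos: [529.1, 21.8, 101.9]
tool_rot: [-180.0, 0.0, 178.7]
contact_force: [0.0, -0.4, -2.1]
width: 55.2
finger_force: 42.4
```

```bash
python3 - <<'E'
from h import *
o,img,d,W,H=wcloud(); print(o["clock"],o["tool_pos"].round(1),o["tool_rot"].round(2),o["width"],o["contact_force"])
hsv=cv2.cvtColor(img,cv2.COLOR_BGR2HSV)
m=(hsv[...,0]>=5)&(hsv[...,0]<=22)&(hsv[...,1]>120)&(W[...,2]>60)&(np.linalg.norm(W[...,:2]-[530,22],axis=-1)<60)
w=W[m]; print(m.sum(),np.percentile(w,[2,50,98],axis=0).round(1))
n=(hsv[...,0]>=100)&(hsv[...,0]<=130)&(hsv[...,1]>130)&(np.linalg.norm(W[...,:2]-[485,271],axis=-1)<90)
print("tray",n.sum(),cv2.minEnclosingCircle(W[n][:,:2].astype(np.float32)),cv2.minAreaRect(W[n][:,:2].astype(np.float32)))
cv2.imwrite("pics/w3.png",img)
E
```

```text
9.125 [529.1  21.8 101.9] [-1.8000e+02  1.0000e-02  1.7869e+02] 55.17851064620348 [ 0.00714809 -0.44570131 -2.05140489]
10321 [[500.9  -3.7 102.3]
 [524.8  21.5 125.4]
 [551.7  46.4 127. ]]
tray 10150 ((485.58233642578125, 276.607177734375), 76.9457015991211) ((486.3315734863281, 276.082275390625), (145.55125427246094, 151.93141174316406), 16.195083618164062)
```

View pics/w3.png

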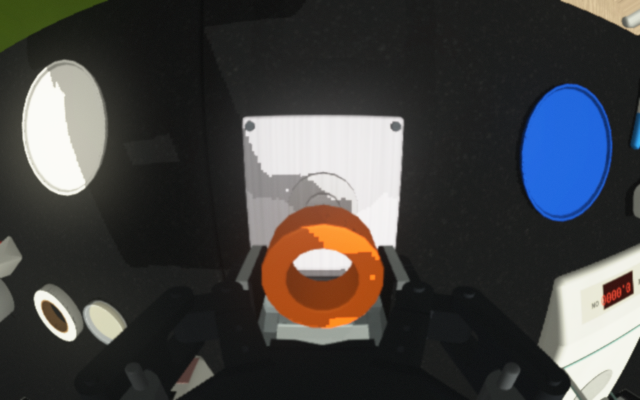

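The ring (320,265) hangs level in the fingers, with its underside about 3 mm below the TCP. I'm carrying it to the blue tray.

>>> drive_tool([
  {"claw":0.3,"xyz":[-0.005,0.03,0],"rotation":[0,0,0]},
  {"claw":0.3,"xyz":[-0.014,0.08,0],"rotation":[0,0,0]},
  {"claw":0.3,"xyz":[-0.024,0.13,0],"rotation":[0,0,0]},
  {"claw":0.3,"xyz":[-0.032,0.18,0],"rotation":[0,0,0]},
  {"claw":0.3,"xyz":[-0.04,0.225,0],"rotation":[0,0,0]},
  {"claw":0.3,"xyz":[-0.044,0.248,0],"rotation":[0,0,0]},
  {"claw":0.3,"xyz":[-0.044,0.248,0],"rotation":[0,0,0]},
  {"claw":0.3,"xyz":[-0.044,0.248,0],"rotation":[0,0,0]},
])

```text
clock: 10.18
tool_pos: [484.8, 269.2, 101.2]
tool_rot: [-180.0, -0.1, 178.7]
contact_force: [0.1, -0.6, -2.1]
width: 55.2
finger_force: 42.5
```

```bash
python3 - <<'E'
from h import *
from scipy.optimize import least_squares
o,img,d,W,H=wcloud(); print(o["clock"],o["tool_pos"].round(1),o["tool_rot"].round(2),o["width"],o["contact_force"])
def tr(tag,img,W):
    hsv=cv2.cvtColor(img,cv2.COLOR_BGR2HSV)
    n=(hsv[...,0]>=100)&(hsv[...,0]<=130)&(hsv[...,1]>130)&(np.linalg.norm(W[...,:2]-[485,271],axis=-1)<90)&(abs(W[...,2])<20)
    q=W[n][:,:2]; c=np.array([485,271.]); 
    a=np.degrees(np.arctan2(*(q-c).T[::-1])); e=[]
    for k in range(-180,180,5):
        s=q[(a>=k)&(a<k+5)]
        if len(s)>3:
            r=np.linalg.norm(s-c,axis=1); e.append(s[r.argmax()])
    e=np.array(e); f=least_squares(lambda p:np.linalg.norm(e-p,axis=1)-70,c,loss="soft_l1"); print(tag,len(e),f.x.round(1),np.abs(f.fun).mean().round(1))
tr("wrist",img,W)
for n in("top","side"):
    z=np.load(f"/tmp/{n}.npz"); tr(n,z["img"],z["W"])
E
```

```text
10.175 [484.8 269.2 101.2] [-1.7996e+02 -7.0000e-02  1.7870e+02] 55.16014948379981 [ 0.07325324 -0.55765175 -2.0614588 ]
wrist 64 [483.9 270. ] 2.1
top 72 [485.8 270.3] 1.0
side 72 [486.  275.4] 5.2
```

Tray centre confirmed at (485, 270). I'll lower to just above the floor.

>>> drive_tool([
  {"claw":0.3,"xyz":[0,0.001,-0.03],"rotation":[0,0,0]},
  {"claw":0.3,"xyz":[0,0.001,-0.06],"rotation":[0,0,0]},
  {"claw":0.3,"xyz":[0,0.001,-0.078],"rotation":[0,0,0]},
  {"claw":0.3,"xyz":[0,0.001,-0.086],"rotation":[0,0,0]},
  {"claw":0.3,"xyz":[0,0.001,-0.09],"rotation":[0,0,0]},
  {"claw":0.3,"xyz":[0,0.001,-0.091],"rotation":[0,0,0]},
  {"claw":0.3,"xyz":[0,0.001,-0.092],"rotation":[0,0,0]},
  {"claw":0.3,"xyz":[0,0.001,-0.092],"rotation":[0,0,0]},
])

```text
clock: 11.22
tool_pos: [485.4, 271.0, 10.3]
tool_rot: [180.0, 0.0, 178.7]
contact_force: [0.5, -0.0, -0.5]
width: 55.4
finger_force: 42.5
```

>>> drive_tool([
  {"claw":0.3,"xyz":[0,0,-0.001],"rotation":[0,0,0]},
  {"claw":0.3,"xyz":[0,0,-0.0015],"rotation":[0,0,0]},
  {"claw":0.3,"xyz":[0,0,-0.002],"rotation":[0,0,0]},
  {"claw":0.3,"xyz":[0,0,-0.0025],"rotation":[0,0,0]},
  {"claw":0.3,"xyz":[0,0,-0.003],"rotation":[0,0,0]},
  {"claw":0.3,"xyz":[0,0,-0.003],"rotation":[0,0,0]},
  {"claw":0.3,"xyz":[0,0,-0.003],"rotation":[0,0,0]},
])

```text
clock: 12.1
tool_pos: [485.3, 270.8, 6.9]
tool_rot: [-180.0, -0.0, 178.7]
contact_force: [-1.3, 0.8, -1.2]
width: 55.3
finger_force: 42.5
```

>>> drive_tool([
  {"claw":0.3,"xyz":[0,0,-0.0004],"rotation":[0,0,0]},
  {"claw":0.3,"xyz":[0,0,-0.0008],"rotation":[0,0,0]},
  {"claw":0.3,"xyz":[0,0,-0.001],"rotation":[0,0,0]},
  {"claw":0.3,"xyz":[0,0,-0.001],"rotation":[0,0,0]},
  {"claw":0.3,"xyz":[0,0,-0.001],"rotation":[0,0,0]},
])

```text
clock: 12.72
tool_pos: [485.2, 270.8, 6.0]
tool_rot: [180.0, 0.0, 178.7]
contact_force: [-0.9, -0.6, 5.1]
width: 55.1
finger_force: 43.0
```

Contact at 5 N, so I'll release gently and retreat straight up.

>>> drive_tool([
  {"claw":0.66,"xyz":[0,0,0.0004],"rotation":[0,0,0]},
  {"claw":0.72,"xyz":[0,0,0.0004],"rotation":[0,0,0]},
  {"claw":0.85,"xyz":[0,0,0.0004],"rotation":[0,0,0]},
  {"claw":0.9,"xyz":[0,0,0.0004],"rotation":[0,0,0]},
  {"claw":0.9,"xyz":[0,0,0.0004],"rotation":[0,0,0]},
  {"claw":0.9,"xyz":[0,0,0.01],"rotation":[0,0,0]},
  {"claw":0.9,"xyz":[0,0,0.04],"rotation":[0,0,0]},
  {"claw":0.9,"xyz":[0,0,0.1],"rotation":[0,0,0]},
  {"claw":0.9,"xyz":[0,0,0.15],"rotation":[0,0,0]},
  {"claw":0.9,"xyz":[0,0,0.15],"rotation":[0,0,0]},
])

```text
clock: 13.98
tool_pos: [487.4, 271.9, 160.4]
tool_rot: [179.8, 0.4, 178.7]
contact_force: [0.6, 0.5, -0.0]
width: 76.8
finger_force: 0.0
```

```bash
python3 - <<'E'
from h import *
o,img,d,W,H=wcloud(); print(o["clock"],o["tool_pos"].round(1),o["width"],o["contact_force"].round(1))
hsv=cv2.cvtColor(img,cv2.COLOR_BGR2HSV)
m=(hsv[...,0]>=5)&(hsv[...,0]<=22)&(hsv[...,1]>120)&(np.linalg.norm(W[...,:2]-[485,270],axis=-1)<60)
w=W[m]; t=w[w[:,2]>27]; print(len(t),cv2.minEnclosingCircle(t[:,:2].astype(np.float32)),np.percentile(t[:,2],[3,50,97]))
s,_,_=cloud("side")
cv2.imwrite("pics/s4.png",np.hstack([cv2.resize(s[80:280,180:440],None,fx=1.5,fy=1.5),cv2.resize(img,(400,300))]))
E
```

```text
13.975 [487.4 271.9 160.4] 76.8486972577272 [ 0.6  0.5 -0. ]
1772 ((483.7807922363281, 270.82342529296875), 27.529735565185547) [28.31705493 29.9435045  31.2301312 ]
```

View pics/s4.png

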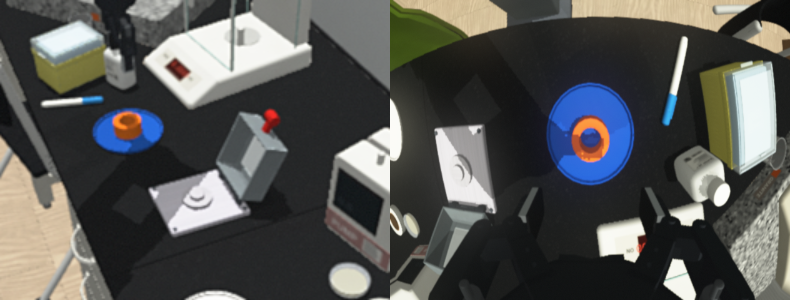

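The ring lies flat in the middle of the blue tray (left half, (127,125)), measured at (484, 271) with its top at z≈30–31. The lid is still open, with its grip at (270,120), and the arm is clear. I'm handing in.

```bash
python3 -c "
from bench import *
print(job_done())"
```

```text
the job is handed in; nothing more can be done
None
```

The job is handed in at about 14 s of the 53 s allowed: the lid is open and staying open on its own, and the seal ring lies flat within about 2 mm of the blue tray's centre, with the arm clear of everything.

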